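# Lay out the sample station of a microscopy bench

### The arm

A 6-joint arm with a two-finger parallel gripper is mounted at the origin on the work surface. World frame = base frame: x ahead of the robot, y to its left, z up, the work surface at z = 0. Lengths are in m, angles in rad, forces in N, time in s.
With the tool pointing down it reaches from about 0.35 to 0.85 m from the base axis. Payload 8.1 kg.
Tool frame: the origin (TCP) lies midway between the tips of the shut fingers; the grasp point (between the pads) lies 19 mm behind it; z points along the fingers, y is the line along which they close (so a half turn about z gives the same grasp; the last joint's range is limited). The gripper opens to 93 mm and grips with 3 to 60 N. Pads are 15 mm wide; open, the fingers measure 128 mm over their backs; the gripper's body (75 mm by 188 mm) begins 65 mm behind the grasp point.
Start: joints at [-1.335, 0.13, 1.488, -0, 1.523, -0.085], TCP at [0.189, -0.569, 0.219] pointing down, gripper open.
Joint ranges: [-2.96, 2.96], [-0.89, 2.26], [0.02, 2.5], [-1.34, 4.48], [0, 2.73], [-2.66, 2.66]. Speed limits (rad/s): [2.39, 2.39, 2.79, 3.14, 3.14, 3.14].

### API

Orientations are given as a rotation vector (axis times angle).
In Python, from plant import read_state, read_camera, camera_model, close_job gives the robot as it stands. The module is installed in compiled form; this text tells all that it offers.
- The arm moves only by the tool carry_out, never from a script. Its argument "moves" is a list of rows, each an object of numbers: "jaw": the finger opening in m, from 0 to 0.093; "dx", "dy", "dz": the shift along the tool's x, y, z in m; "yaw": the turn about the tool's z in rad. In form: [{"jaw": .., "dx": .., "dy": .., "dz": .., "yaw": ..}, ...]. A call has 1 to 8 rows; each row shifts and turns the commanded pose from where the row before left it, along the tool's axes as they then stand; what a row does not reach is not made up. A row lasts 1/8 s, in which the tool goes at most 62.5 mm and 10.7 degrees, less where a joint would pass 70% of its speed; a pose out of reach is approached as far as the arm can. A call is refused whole if a number of a shift passes 0.0625 or a number of a turn 0.188, either way. A call with a gripper value outside its range is refused whole. The fingers move at their own pace and stop on an object; "grip_force" is the grip in N (left out, the last holds). Time passes only in rows, so rows that do not move let the fingers close. It gives the time, the measured TCP pose, the force, the opening and the grip force at its end, in the units of the state.
- read_state(): the state, without advancing time (a new reading comes with each control period).
- read_camera(name): name is "scene" or "top" or "wrist"; returns the picture (384x512x3 uint8, red, green, blue); there is no depth.
- camera_model(name): a dict with "camera_matrix" (3x3 intrinsics, pixels), "view" (4x4, takes a point from world to camera coordinates). Camera axes: x right, y up, looking along -z (the intrinsics and any distortion apply to the point x, -y, -z); pixel columns grow to the right and rows downward; lengths in m; the calibration is good to about 2 mm. A picture is of the moment at which its call begins: read the wrist's pose just before it. camera_model takes no time and is no camera call; for the wrist camera it gives the pose at the moment of the call.
- close_job(): hands the job in; it is judged then, once.
The state is a dict: "t": time; "q": joint angles; "dq": joint speeds; "joint_torque": joint torques, N m; "tool_pos": TCP position; "orientation": TCP orientation; "force": force on the tool from outside, world axes, zero at the start; "wrist_torque": the same for the moment, N m; "opening": finger opening in m; "gripper_force": force on a finger pad.
Only numpy, scipy, OpenCV 4.12 (cv2) and the standard library are available. Lean on these libraries where they do the work, as an engineer would, in place of code of your own. Each camera call takes 0.05 s, during which the arm holds its last target. There are 200 camera calls.

### The job

Please lay out the microscope bench for the next sample: put the blue dish holder in the centre of the round black plate, the red-lidded dish in the holder's recess so that it sits flat, and the black light shield centred on top of the dish, knob up. Stand the amber bottle to the left (as the robot sees it, facing the bench) of the orange slide box, level with the middle of its left face and about 20 mm clear of it, and stand the steel objective, wide end down as it is now, on the foot of the twin lamp midway between its two lamp heads. Keep the red dish the right way up throughout, and leave the green-lidded dish and the white bottle where they are.

Things in the scene. Friction and masses are not known exactly. Their poses are not given: they have to be found in the camera images.
- plate: Round black plate in a white rim, fixed flat on the bench: the sample plate. White rim 120 mm across and 10 mm high, black disc 104 mm across with its flat top 12 mm above the bench. A small grey 30 x 14 x 8 mm connector sticks out of one side and does not matter. Origin: centre of its underside, on the bench; z up.
- slidebox: Orange slide box, closed, fixed to the bench, with a white paper label on its lid: 80 mm long (along its own x), 60 mm wide (along its own y), 30 mm high. Origin: centre of its underside; its x points away from the robot and its y to the robot's left (turned by up to about 0.25 rad either way); so its left face, as the robot sees it, lies 30 mm from the origin along its +y.
- lampbar: Twin lamp, fixed to the bench: a flat grey foot 50 mm (own x) by 190 mm (own y), its flat top 4 mm above the bench, with two upright black lamp heads with white and yellow tops, 26 mm across and up to 45 mm above the bench, standing on it 75 mm either side of the middle along its own y. Origin: centre of its underside, midway between the two lamp heads; x points away from the robot (turned by up to about 0.25 rad).
- holder_mid (a point): Blue dish holder, loose: a round block 60 mm across and 18 mm high, with a round recess in its top, 50 mm across and 4 mm deep (rim wall 5 mm, recess floor 14 mm above its underside). About 120 g. This point is on its axis, 9 mm above its underside; z up.
- red_dish_mid (a point): Closed round culture dish with a red lid and white lower half, loose: 42 mm across the lid (41 mm below it), 20 mm high, flat top. About 50 g. This point is on its axis, 10 mm above its underside; z up.
- cap_mid (a point): Light shield, loose: a flat black disc 46 mm across and 5 mm thick with an upright yellow knob in the middle, 16 mm across and 18 mm tall (23 mm high in all). About 40 g. This point is on its axis, 11.5 mm above its underside; z up. Pick it up by the knob.
- oil_mid (a point): Small amber bottle (immersion oil, closed) with a pale label and a black cap, loose, upright: 32 mm across the body, narrower at the neck, 70 mm high. About 70 g. This point is on its axis, 35 mm above its underside; z up.
- lens_mid (a point): Microscope objective, loose, standing on its wide end: grey steel barrel 30 mm across and 28 mm high with a thin blue ring, then a dark cone that narrows to 16 mm at the top, 45 mm high in all. About 110 g. This point is on its axis, 22.5 mm above its underside; z up.
- green_dish_mid (a point): Bystander: a closed dish like the red one, but with a green lid, loose; 42 mm across, 20 mm high. To be left where it is. This point is on its axis, 10 mm above its underside.
- white_bottle_mid (a point): Bystander: white bottle with a blue cap, loose, upright beyond the black plate; 36 mm across, 75 mm high. To be left where it is. This point is on its axis, 37.5 mm above its underside.
There are look-alikes about, which are no part of the job. There is more than one size of the slidebox; the one meant has the size given above.

How it is judged:
At the end, for the whole second after the job is handed in: Each upright within 0.1 rad, released, at rest: holder on plate, centres within 12 mm; red dish on its recess floor (8 mm); shield on dish (10 mm); bottle left of the slide box, axis 51-81 mm from its centre along its y, within 15 mm along x; objective on lamp foot within 12 mm of midpoint in x, y (horizontal distance between holder_mid and plate below 0.012 m and z of holder_mid in the frame of plate between 0.018 and 0.024 m and angle between each of holder_mid, red_dish_mid, cap_mid, oil_mid, lens_mid's own z axis and vertical below 0.1 rad and horizontal distance between red_dish_mid and holder_mid below 0.008 m and z of red_dish_mid in the frame of holder_mid between 0.0125 and 0.017 m and horizontal distance between cap_mid and red_dish_mid below 0.01 m and z of cap_mid in the frame of red_dish_mid between 0.019 and 0.024 m and x of oil_mid in the frame of slidebox between -0.015 and 0.015 m and y of oil_mid in the frame of slidebox between 0.051 and 0.081 m and height (world z) of oil_mid between 0.032 and 0.038 m and x of lens_mid in the frame of lampbar between -0.012 and 0.012 m and y of lens_mid in the frame of lampbar between -0.012 and 0.012 m and z of lens_mid in the frame of lampbar between 0.024 and 0.029 m and linear speed of each of holder, red_dish, cap, oil, lens below 0.02 m/s); the robot touches nothing.
It fails at once if the green-lidded dish is moved by more than 20 mm or tipped (distance of green_dish_mid from where it was at the start of the episode above 0.02 m or angle between green_dish_mid's own z axis and vertical above 0.5 rad).
It fails at once if the white bottle is moved by more than 20 mm or knocked over (distance of white_bottle_mid from where it was at the start of the episode above 0.02 m or angle between white_bottle_mid's own z axis and vertical above 0.5 rad).
It fails at once if the red dish is tipped by more than 0.6 rad (angle between red_dish_mid's own z axis and vertical above 0.6 rad).
It also fails if it takes over 115 s, if anything falls off the work surface, if the arm or the gripper's body presses on something with over 40 N, if the wrist force passes 120 N, or if a joint passes its speed limit or range.

## Working session

There is one attempt and no reset: what is moved stays moved. The work goes in short steps, Python scripts to look and compute and a tool call to move; the robot and the scene stay as the last step left them, time stands still between calls to the robot, and variables do not carry over. Pictures are saved under pics/ and viewed, at most 14 in all, crops included, and the job is handed in when it is done.

Besides the shell and the picture viewer there is one more tool, called after "Request:" as name(argument=value, ...), one argument or row to a line, values as JSON. carry_out: Moves the arm, as the interface text tells. Its arguments: {"type":"object","properties":{"moves":{"type":"array","items":{"type":"object","properties":{"jaw":{"type":"number"},"dx":{"type":"number"},"dy":{"type":"number"},"dz":{"type":"number"},"yaw":{"type":"number"}}}},"grip_force":{"type":"number"}},"required":["moves"]}

```bash
mkdir -p pics; cat > h.py <<'E'
import numpy as np, cv2
from plant import read_state, read_camera, camera_model, close_job
def shot(cam,fn,s=1.5):
    im=read_camera(cam); cv2.imwrite('pics/raw_'+fn,im[...,::-1])
    cv2.imwrite('pics/'+fn,cv2.resize(im[...,::-1],None,fx=s,fy=s,interpolation=cv2.INTER_CUBIC))
    return im
def ray(m,u,v,z):
    K=np.array(m['camera_matrix']);V=np.array(m['view'])
    d=np.linalg.inv(K)@[u,v,1]; d=np.array([d[0],-d[1],-d[2]])
    R=V[:3,:3];c=-R.T@V[:3,3];d=R.T@d
    return c+d*(z-c[2])/d[2]
def proj(m,p):
    K=np.array(m['camera_matrix']);V=np.array(m['view'])
    c=V[:3,:3]@p+V[:3,3]; q=K@[c[0],-c[1],-c[2]]; return q[:2]/q[2]
E
python3 - <<'E'
from h import *
shot('top','top0.png');shot('scene','scene0.png')
for n in('top','scene'):
    m=camera_model(n);print(n,{k:np.round(v,3).tolist() for k,v in m.items() if not isinstance(v,str)})
print(read_state())
E
```

```text
top {'camera_matrix': [[392.719, 0.0, 256.934], [0.0, 392.719, 190.565], [0.0, 0.0, 1.0]], 'view': [[-0.012, -1.0, 0.022, 0.008], [0.984, -0.008, 0.179, -0.584], [-0.178, 0.024, 0.984, -0.877], [0.0, 0.0, 0.0, 1.0]]}
scene {'camera_matrix': [[408.421, 0.0, 258.782], [0.0, 408.421, 191.321], [0.0, 0.0, 1.0]], 'view': [[-0.377, 0.926, 0.003, 0.214], [-0.751, -0.307, 0.584, 0.407], [0.542, 0.218, 0.812, -1.45], [0.0, 0.0, 0.0, 1.0]]}
{'t': 0.1, 'q': array([-1.33538781e+00,  1.31115906e-01,  1.48916327e+00,  2.67570154e-06,
        1.52297401e+00, -8.53942643e-02]), 'dq': array([-0.00044835, -0.0012334 , -0.00038966,  0.00114526, -0.00082581,
       -0.00156645]), 'joint_torque': array([ 1.54609421e-03, -5.61340213e+01, -4.93096447e+01,  7.70279369e-02,
        2.91457580e-02, -4.26152621e-05]), 'tool_pos': array([ 0.18910448, -0.56888895,  0.21767816]), 'orientation': array([-3.09963005e+00, -5.01493066e-01,  1.91174702e-04]), 'force': array([-0.10353577,  0.50025276,  0.11662254]), 'wrist_torque': array([0.02960224, 0.03686447, 0.07306987]), 'gripper_force': 0.0, 'opening': 0.09296878496156732}
```

View pics/top0.png

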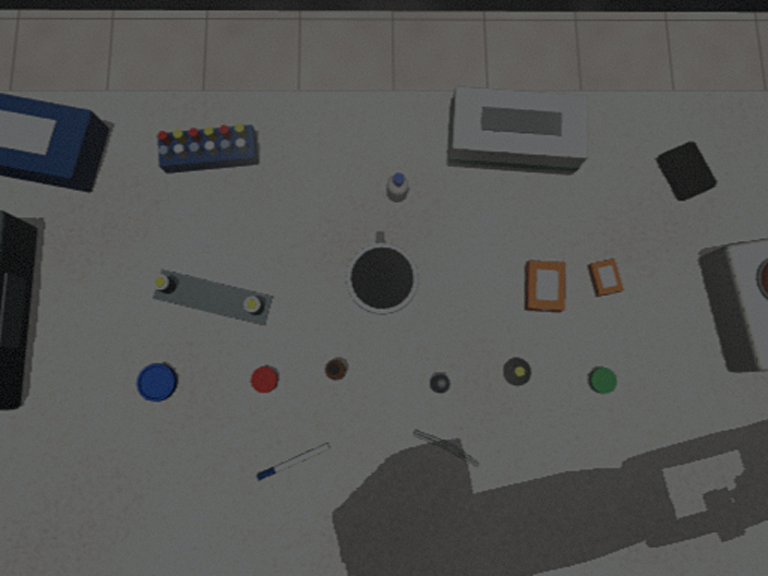

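View pics/scene0.png

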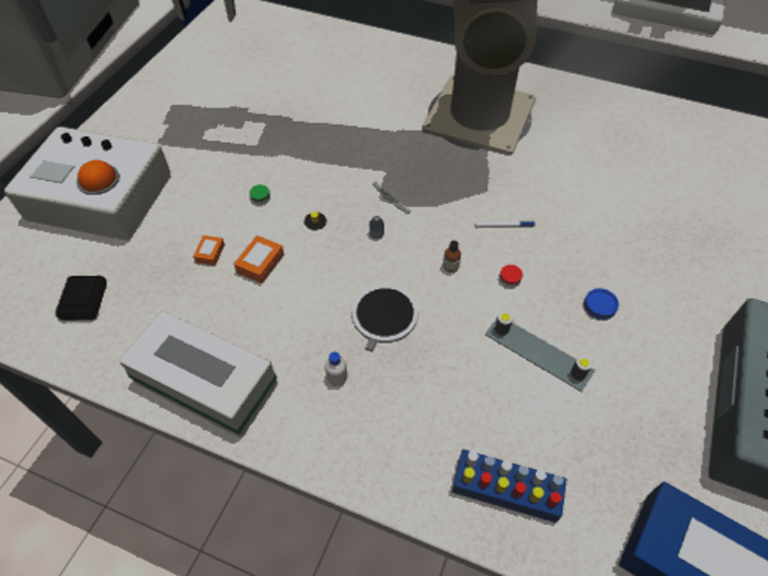

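```bash
python3 - <<'E'
from h import *
im=cv2.imread('pics/raw_top0.png')
im=np.clip(im*2.0,0,255).astype('uint8')
for i,x in enumerate((85,265)):
    cv2.imwrite(f'pics/c{i}.png',cv2.resize(im[155:275,x:x+195],None,fx=4,fy=4,interpolation=cv2.INTER_CUBIC))
E
```

```text
(no output)
```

View pics/c0.png

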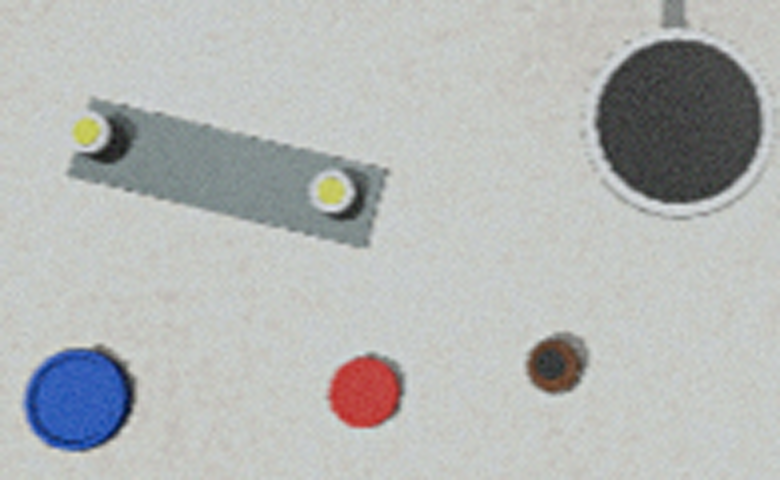

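View pics/c1.png

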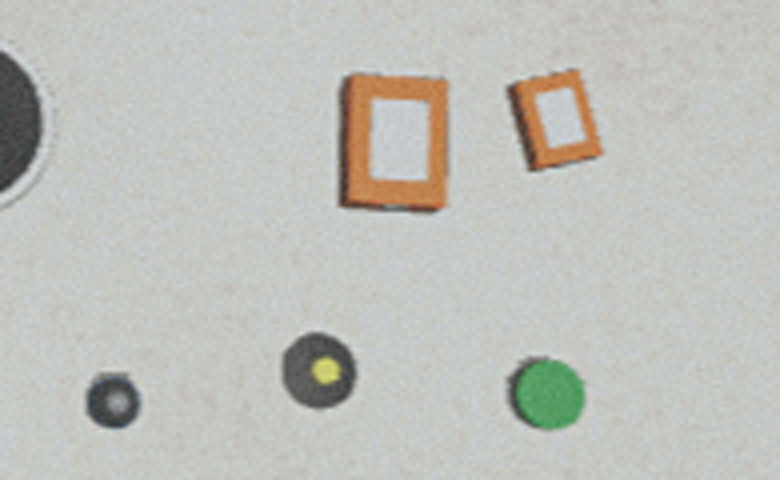

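```bash
python3 - <<'E'
from h import *
m=camera_model('top')
def P(n,x0,x,y,z): p=ray(m,x0+(x+.5)/4-.5,155+(y+.5)/4-.5,z); print(n,np.round(p[:2],4)); return p
P('plate',85,680,121,.012);P('holder',85,78.5,399,.018);P('red',85,366,391,.02);P('oil',85,550,364,.07)
a=P('lampL',85,88,132,.045);b=P('lampR',85,332,192,.045);d=a-b;print('mid',(a+b)/2,'len',np.hypot(*d[:2]),'yaw',np.arctan2(-d[0],d[1]))
c=[P('foot',85,x,y,.004) for x,y in((93,97),(388,170),(367,247),(68,176))];print('footmid',np.mean(c,0))
P('lens',265,119,402,.045);P('lensbase',265,113,402,.028);P('capknob',265,327,371,.023);P('capdisc',265,319,371,.005);P('green',265,549,394,.02)
c=[P('label',265,x,y,.030) for x,y in((372,98),(431,101),(427,182),(369,180))];print('box',np.mean(c,0));d=c[0]-c[3];e=c[1]-c[2];print('yaw',np.arctan2(d[1]+e[1],d[0]+e[0]))
c=[P('lid',265,x,y,.030) for x,y in((350,74),(448,79),(444,210),(346,206))];print('box',np.mean(c,0))
P('whiteb',0,0,0,0)
w=camera_model('wrist');V=np.array(w['view']);print(-V[:3,:3].T@V[:3,3],V[:3,:3],w['camera_matrix'])
from scipy.spatial.transform import Rotation as R
print(R.from_rotvec(read_state()['orientation']).as_matrix())
E
```

```text
plate [0.6057 0.0068]
holder [0.4397 0.3644]
red [0.4424 0.1949]
oil [0.455  0.0828]
lampL [0.5952 0.358 ]
lampR [0.5581 0.2132]
mid [0.57663961 0.28563026 0.045     ] len 0.14950494166896808 yaw -0.25099266527934616
foot [0.6252 0.3711]
foot [0.5778 0.1876]
foot [0.53   0.1993]
foot [0.5756 0.3835]
footmid [0.57715212 0.28536821 0.004     ]
lens [ 0.4324 -0.0831]
lensbase [ 0.4327 -0.0815]
capknob [ 0.4496 -0.2109]
capdisc [ 0.4503 -0.2104]
green [ 0.4346 -0.3448]
label [ 0.6147 -0.2456]
label [ 0.6125 -0.2818]
label [ 0.5623 -0.2761]
label [ 0.5639 -0.2408]
box [ 0.58835698 -0.26107552  0.03      ]
yaw -0.10322160256957975
lid [ 0.6298 -0.2328]
lid [ 0.6263 -0.2933]
lid [ 0.5451 -0.2854]
lid [ 0.5481 -0.2259]
box [ 0.58732222 -0.25933613  0.03      ]
whiteb [0.6901 0.6451]
[ 0.26545355 -0.54505393  0.38354073] [[ 0.31487292 -0.94913273 -0.00145228]
 [ 0.90959798  0.30219365 -0.28514997]
 [ 0.27108404  0.08846502  0.95848181]] [[275.81932794   0.         260.29867042]
 [  0.         275.81932794 191.40414905]
 [  0.           0.           1.        ]]
[[ 9.48982653e-01  3.15328045e-01 -3.84703182e-04]
 [ 3.15328247e-01 -9.48981289e-01  1.61535315e-03]
 [ 1.44290031e-04 -1.65424990e-03 -9.99998621e-01]]
```

Request:
carry_out(
  moves=[
    {"yaw": 0.16,"jaw": 0.093},
    {"yaw": 0.16},
    {"dx": 0.027,"dy": -0.054},
    {"dx": 0.027,"dy": -0.054},
    {"dx": 0.027,"dy": -0.054},
    {"dx": 0.027,"dy": -0.054},
    {"dx": 0.027,"dy": -0.054},
    {"dx": 0.027,"dy": -0.054},
  ],
)

```text
invalid input at $.moves[0]: expected keys jaw, dx, dy, dz, yaw
```

All keys are needed in each row.

Request:
carry_out(
  moves=[
    {"jaw": 0.093,"dx": 0,"dy": 0,"dz": 0,"yaw": 0.16},
    {"jaw": 0.093,"dx": 0,"dy": 0,"dz": 0,"yaw": 0.16},
    {"jaw": 0.093,"dx": 0.027,"dy": -0.054,"dz": 0,"yaw": 0},
    {"jaw": 0.093,"dx": 0.027,"dy": -0.054,"dz": 0,"yaw": 0},
    {"jaw": 0.093,"dx": 0.027,"dy": -0.054,"dz": 0,"yaw": 0},
    {"jaw": 0.093,"dx": 0.027,"dy": -0.054,"dz": 0,"yaw": 0},
    {"jaw": 0.093,"dx": 0.027,"dy": -0.054,"dz": 0,"yaw": 0},
    {"jaw": 0.093,"dx": 0.027,"dy": -0.054,"dz": 0,"yaw": 0},
  ],
  grip_force=20,
)

```text
t: 1.1
tool_pos: [0.3513, -0.2434, 0.2184]
orientation: [-3.141, -0.001, -0.0]
force: [0.9, -0.3, 0.6]
opening: 0.0928
gripper_force: 0.0
```

Request:
carry_out(
  moves=[
    {"jaw": 0.093,"dx": 0.027,"dy": -0.053,"dz": 0,"yaw": 0},
    {"jaw": 0.093,"dx": 0.027,"dy": -0.053,"dz": 0,"yaw": 0},
    {"jaw": 0.093,"dx": 0.027,"dy": -0.053,"dz": 0,"yaw": 0},
    {"jaw": 0.07,"dx": 0,"dy": 0,"dz": 0.05,"yaw": 0},
    {"jaw": 0.07,"dx": 0,"dy": 0,"dz": 0.05,"yaw": 0},
    {"jaw": 0.07,"dx": 0,"dy": 0,"dz": 0,"yaw": 0},
  ],
)

```text
t: 1.85
tool_pos: [0.4282, -0.0847, 0.1145]
orientation: [-3.139, -0.002, 0.014]
force: [0.1, 0.1, 0.4]
opening: 0.0713
gripper_force: 0.0
```

```bash
python3 - <<'E'
from h import *
print(read_state()['tool_pos'])
m=camera_model('wrist');shot('wrist','w1.png')
for p in((.4325,-.082,.045),(.4325,-.082,.028),(.455,.0828,.07),(.4503,-.2104,.005),(.4424,.1949,.02)):print(proj(m,np.array(p))*1.5)
E
```

```text
[ 0.42818563 -0.0847449   0.11448384]
[384.50937143 295.81676881]
[384.94909142 287.43755623]
[ 69.2701404  269.46425674]
[575.28631944 252.59062085]
[-41.28489318 268.51634963]
```

View pics/w1.png

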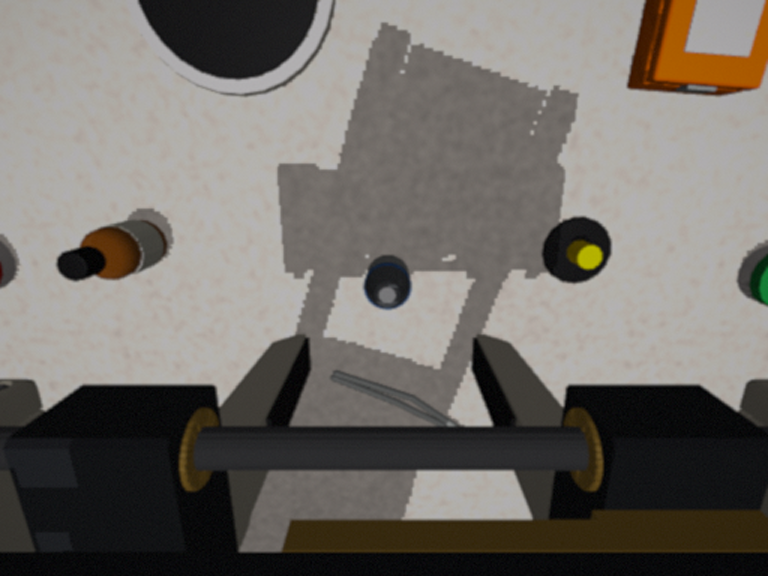

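Request:
carry_out(
  moves=[
    {"jaw": 0.07,"dx": 0.004,"dy": -0.001,"dz": 0.03,"yaw": 0},
    {"jaw": 0.07,"dx": 0,"dy": 0,"dz": 0.04,"yaw": 0},
    {"jaw": 0.07,"dx": 0,"dy": 0,"dz": 0.028,"yaw": 0},
    {"jaw": 0.07,"dx": 0,"dy": 0,"dz": 0,"yaw": 0},
  ],
)

```text
t: 2.4
tool_pos: [0.4357, -0.0855, 0.0211]
orientation: [-3.141, -0.0, 0.002]
force: [-0.6, 0.3, 0.6]
opening: 0.07
gripper_force: 0.0
```

Request:
carry_out(
  moves=[
    {"jaw": 0.07,"dx": -0.003,"dy": -0.002,"dz": 0.015,"yaw": 0},
    {"jaw": 0.07,"dx": 0,"dy": 0,"dz": 0,"yaw": 0},
    {"jaw": 0.02,"dx": 0,"dy": 0,"dz": 0,"yaw": 0},
    {"jaw": 0.02,"dx": 0,"dy": 0,"dz": 0,"yaw": 0},
    {"jaw": 0.02,"dx": 0,"dy": 0,"dz": 0,"yaw": 0},
    {"jaw": 0.02,"dx": 0,"dy": 0,"dz": 0,"yaw": 0},
    {"jaw": 0.02,"dx": 0,"dy": 0,"dz": 0,"yaw": 0},
  ],
)

```text
t: 3.28
tool_pos: [0.4329, -0.0832, 0.0057]
orientation: [3.142, 0.001, 0.0]
force: [0.2, 0.1, 1.7]
opening: 0.03
gripper_force: 20.0
```

Request:
carry_out(
  moves=[
    {"jaw": 0.02,"dx": 0,"dy": 0,"dz": -0.03,"yaw": 0},
    {"jaw": 0.02,"dx": 0,"dy": 0,"dz": -0.05,"yaw": 0},
    {"jaw": 0.02,"dx": 0,"dy": 0,"dz": -0.06,"yaw": 0},
    {"jaw": 0.02,"dx": 0.02,"dy": -0.052,"dz": 0,"yaw": 0},
    {"jaw": 0.02,"dx": 0.02,"dy": -0.052,"dz": 0,"yaw": 0},
    {"jaw": 0.02,"dx": 0.02,"dy": -0.052,"dz": 0,"yaw": 0},
    {"jaw": 0.02,"dx": 0.02,"dy": -0.052,"dz": 0,"yaw": 0},
    {"jaw": 0.02,"dx": 0.02,"dy": -0.052,"dz": 0,"yaw": 0},
  ],
)

```text
t: 4.28
tool_pos: [0.5329, 0.1787, 0.1453]
orientation: [3.141, 0.001, -0.0]
force: [1.5, -0.1, -0.2]
opening: 0.0294
gripper_force: 20.0
```

Request:
carry_out(
  moves=[
    {"jaw": 0.02,"dx": 0.02,"dy": -0.052,"dz": 0,"yaw": 0},
    {"jaw": 0.02,"dx": 0.02,"dy": -0.052,"dz": 0,"yaw": 0},
    {"jaw": 0.02,"dx": 0,"dy": 0,"dz": 0,"yaw": 0},
    {"jaw": 0.02,"dx": 0,"dy": 0,"dz": 0,"yaw": 0},
  ],
)

```text
t: 4.78
tool_pos: [0.572, 0.2806, 0.1448]
orientation: [3.141, 0.002, -0.002]
force: [0.7, -0.5, -0.4]
opening: 0.0298
gripper_force: 20.0
```

Request:
carry_out(
  moves=[
    {"jaw": 0.02,"dx": 0.005,"dy": -0.005,"dz": 0.04,"yaw": 0},
    {"jaw": 0.02,"dx": 0,"dy": 0,"dz": 0.05,"yaw": 0},
    {"jaw": 0.02,"dx": 0,"dy": 0,"dz": 0.037,"yaw": 0},
    {"jaw": 0.02,"dx": 0,"dy": 0,"dz": 0,"yaw": 0},
    {"jaw": 0.02,"dx": 0,"dy": 0,"dz": 0,"yaw": 0},
  ],
)

```text
t: 5.4
tool_pos: [0.5787, 0.2855, 0.0208]
orientation: [-3.141, 0.0, -0.003]
force: [0.6, 0.6, -0.1]
opening: 0.0295
gripper_force: 20.0
```

Request:
carry_out(
  moves=[
    {"jaw": 0.02,"dx": -0.001,"dy": 0,"dz": 0.006,"yaw": 0},
    {"jaw": 0.02,"dx": 0,"dy": 0,"dz": 0.004,"yaw": 0},
    {"jaw": 0.02,"dx": 0,"dy": 0,"dz": 0,"yaw": 0},
    {"jaw": 0.02,"dx": 0,"dy": 0,"dz": 0,"yaw": 0},
  ],
)

```text
t: 5.9
tool_pos: [0.5773, 0.2862, 0.0095]
orientation: [-3.141, -0.001, -0.002]
force: [1.1, 0.0, 3.2]
opening: 0.0301
gripper_force: 20.0
```

Touching down. Release, rise.

Request:
carry_out(
  moves=[
    {"jaw": 0.05,"dx": 0,"dy": 0,"dz": 0,"yaw": 0},
    {"jaw": 0.05,"dx": 0,"dy": 0,"dz": 0,"yaw": 0},
    {"jaw": 0.05,"dx": 0,"dy": 0,"dz": -0.02,"yaw": 0},
    {"jaw": 0.05,"dx": 0,"dy": 0,"dz": -0.05,"yaw": 0},
    {"jaw": 0.09,"dx": 0,"dy": 0,"dz": -0.06,"yaw": 0},
    {"jaw": 0.09,"dx": -0.046,"dy": -0.026,"dz": 0,"yaw": 0},
    {"jaw": 0.09,"dx": -0.046,"dy": -0.026,"dz": 0,"yaw": 0},
    {"jaw": 0.09,"dx": -0.046,"dy": -0.026,"dz": 0,"yaw": 0},
  ],
)

```text
t: 6.9
tool_pos: [0.4375, 0.3646, 0.1405]
orientation: [-3.14, -0.0, -0.002]
force: [-0.7, 0.6, 0.7]
opening: 0.0852
gripper_force: 0.0
```

Request:
carry_out(
  moves=[
    {"jaw": 0.09,"dx": 0,"dy": 0,"dz": 0.04,"yaw": 0},
    {"jaw": 0.09,"dx": 0,"dy": 0,"dz": 0,"yaw": 0},
    {"jaw": 0.09,"dx": 0,"dy": 0,"dz": 0,"yaw": 0},
  ],
)

```text
t: 7.28
tool_pos: [0.4393, 0.3638, 0.1003]
orientation: [-3.141, -0.0, -0.002]
force: [0.7, 0.5, 1.5]
opening: 0.0901
gripper_force: 0.0
```

```bash
python3 - <<'E'
from h import *
print(read_state()['tool_pos'])
m=camera_model('wrist');shot('wrist','w2.png')
for p in((.4397,.3644,.018),(.4424,.1949,.02),(.577,.2855,.049),(.595,.358,.045),(.558,.2132,.045)):print(proj(m,np.array(p))*1.5)
E
```

```text
[0.43929521 0.36384921 0.10027358]
[388.06441154 296.5591707 ]
[659.98812722 293.39445855]
[557.2572311   35.05992866]
[400.96822872  -6.49614941]
[698.42784483  81.72289597]
```

View pics/w2.png

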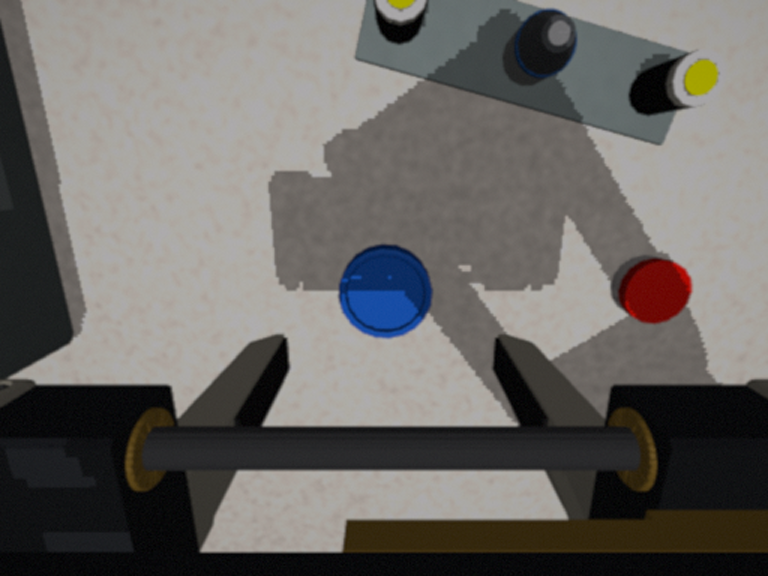

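```bash
python3 - <<'E'
from h import *
m=camera_model('wrist')
for z in(0,.1):print([ray(m,u/1.5,v/1.5,z)[:2].round(3) for u,v in((82,330),(60,200),(2,385))])
m=camera_model('top')
print([ray(m,u/1.5,v/1.5,z)[:2].round(3) for u,v,z in((20,408,0),(38,300,0),(0,410,.1),(5,212,.1))])
E
```

```text
[array([0.41 , 0.577]), array([0.499, 0.572]), array([0.367, 0.644])]
[array([0.451, 0.497]), array([0.507, 0.494]), array([0.425, 0.539])]
[array([0.401, 0.583]), array([0.574, 0.571]), array([0.4  , 0.553]), array([0.693, 0.576])]
```

Request:
carry_out(
  moves=[
    {"jaw": 0.09,"dx": 0.002,"dy": -0.001,"dz": 0.04,"yaw": 0},
    {"jaw": 0.09,"dx": 0,"dy": 0,"dz": 0.04,"yaw": 0},
    {"jaw": 0.09,"dx": 0,"dy": 0,"dz": 0.0155,"yaw": 0},
    {"jaw": 0.09,"dx": 0,"dy": 0,"dz": 0,"yaw": 0},
    {"jaw": 0.05,"dx": 0,"dy": 0,"dz": 0,"yaw": 0},
    {"jaw": 0.05,"dx": 0,"dy": 0,"dz": 0,"yaw": 0},
    {"jaw": 0.05,"dx": 0,"dy": 0,"dz": 0,"yaw": 0},
    {"jaw": 0.05,"dx": 0,"dy": 0,"dz": 0,"yaw": 0},
  ],
)

```text
t: 8.32
tool_pos: [0.441, 0.3653, 0.004]
orientation: [-3.141, -0.001, -0.002]
force: [-0.2, 0.5, 4.3]
opening: 0.0595
gripper_force: 20.0
```

Request:
carry_out(
  moves=[
    {"jaw": 0.05,"dx": 0,"dy": 0,"dz": -0.03,"yaw": 0},
    {"jaw": 0.05,"dx": 0,"dy": 0,"dz": -0.05,"yaw": 0},
    {"jaw": 0.05,"dx": 0,"dy": 0,"dz": -0.05,"yaw": 0},
    {"jaw": 0.05,"dx": 0.0235,"dy": 0.051,"dz": 0,"yaw": 0},
    {"jaw": 0.05,"dx": 0.0235,"dy": 0.051,"dz": 0,"yaw": 0},
    {"jaw": 0.05,"dx": 0.0235,"dy": 0.051,"dz": 0,"yaw": 0},
    {"jaw": 0.05,"dx": 0.0235,"dy": 0.051,"dz": 0,"yaw": 0},
    {"jaw": 0.05,"dx": 0.0235,"dy": 0.051,"dz": 0,"yaw": 0},
  ],
)

```text
t: 9.32
tool_pos: [0.5585, 0.1082, 0.133]
orientation: [-3.142, -0.001, 0.0]
force: [1.0, 0.7, -1.4]
opening: 0.0592
gripper_force: 20.0
```

Request:
carry_out(
  moves=[
    {"jaw": 0.05,"dx": 0.0235,"dy": 0.051,"dz": 0,"yaw": 0},
    {"jaw": 0.05,"dx": 0.0235,"dy": 0.051,"dz": 0,"yaw": 0},
    {"jaw": 0.05,"dx": 0,"dy": 0,"dz": 0.04,"yaw": 0},
    {"jaw": 0.05,"dx": 0,"dy": 0,"dz": 0.04,"yaw": 0},
    {"jaw": 0.05,"dx": 0,"dy": 0,"dz": 0,"yaw": 0},
    {"jaw": 0.05,"dx": 0,"dy": 0,"dz": 0,"yaw": 0},
  ],
)

```text
t: 10.07
tool_pos: [0.6059, 0.0081, 0.0545]
orientation: [3.142, 0.002, 0.002]
force: [-0.1, -0.7, -0.6]
opening: 0.0596
gripper_force: 20.0
```

```bash
python3 - <<'E'
from h import *
print(read_state()['tool_pos'])
m=camera_model('wrist');shot('wrist','w3.png')
print(proj(m,np.array((.6057,.0068,.012)))*1.5)
for a in np.arange(0,360,45):
  a=np.radians(a);print((proj(m,np.array((.6057+.06*np.cos(a),.0068+.06*np.sin(a),.01)))*1.5).round())
E
```

```text
[0.60588054 0.00808417 0.05448576]
[390.96363536 320.20568116]
[391. 207.]
[308. 241.]
[280. 319.]
[317. 388.]
[391. 415.]
[465. 388.]
[501. 319.]
[474. 242.]
```

View pics/w3.png

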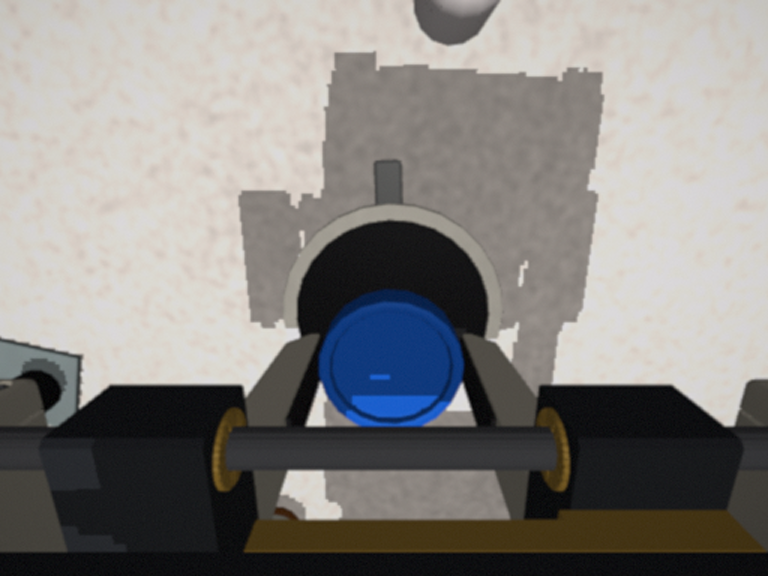

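Request:
carry_out(
  moves=[
    {"jaw": 0.05,"dx": 0.001,"dy": 0.002,"dz": 0.02,"yaw": 0},
    {"jaw": 0.05,"dx": 0,"dy": 0,"dz": 0.014,"yaw": 0},
    {"jaw": 0.05,"dx": 0,"dy": 0,"dz": 0,"yaw": 0},
    {"jaw": 0.05,"dx": 0,"dy": 0,"dz": 0.004,"yaw": 0},
    {"jaw": 0.05,"dx": 0,"dy": 0,"dz": 0,"yaw": 0},
    {"jaw": 0.05,"dx": 0,"dy": 0,"dz": 0,"yaw": 0},
  ],
)

```text
t: 10.88
tool_pos: [0.6066, 0.006, 0.0156]
orientation: [3.142, 0.001, 0.001]
force: [-1.1, 0.3, 2.8]
opening: 0.0597
gripper_force: 20.0
```

Request:
carry_out(
  moves=[
    {"jaw": 0.085,"dx": 0,"dy": 0,"dz": 0,"yaw": 0},
    {"jaw": 0.085,"dx": 0,"dy": 0,"dz": 0,"yaw": 0},
    {"jaw": 0.085,"dx": 0,"dy": 0,"dz": -0.02,"yaw": 0},
    {"jaw": 0.085,"dx": 0,"dy": 0,"dz": -0.05,"yaw": 0},
    {"jaw": 0.08,"dx": 0,"dy": 0,"dz": -0.05,"yaw": 0},
    {"jaw": 0.08,"dx": -0.033,"dy": -0.038,"dz": 0,"yaw": 0},
    {"jaw": 0.08,"dx": -0.033,"dy": -0.038,"dz": 0,"yaw": 0},
    {"jaw": 0.08,"dx": -0.033,"dy": -0.038,"dz": 0,"yaw": 0},
  ],
)

```text
t: 11.88
tool_pos: [0.5067, 0.1208, 0.137]
orientation: [-3.141, -0.0, -0.003]
force: [-0.3, 0.0, -1.1]
opening: 0.0804
gripper_force: 0.0
```

Request:
carry_out(
  moves=[
    {"jaw": 0.075,"dx": -0.033,"dy": -0.038,"dz": 0,"yaw": 0},
    {"jaw": 0.075,"dx": -0.031,"dy": -0.038,"dz": 0,"yaw": 0},
    {"jaw": 0.075,"dx": 0,"dy": 0,"dz": 0.04,"yaw": 0},
    {"jaw": 0.075,"dx": 0,"dy": 0,"dz": 0.02,"yaw": 0},
    {"jaw": 0.075,"dx": 0,"dy": 0,"dz": 0,"yaw": 0},
    {"jaw": 0.075,"dx": 0,"dy": 0,"dz": 0,"yaw": 0},
  ],
)

```text
t: 12.62
tool_pos: [0.4442, 0.196, 0.0769]
orientation: [-3.141, -0.001, -0.003]
force: [1.0, 0.1, -0.2]
opening: 0.0748
gripper_force: 0.0
```

```bash
python3 - <<'E'
from h import *
print(read_state()['tool_pos'])
m=camera_model('wrist');im=shot('wrist','w4.png').astype(int)
k=((im[...,0]>2.2*im[...,1])&(im[...,0]>2.2*im[...,2])&(im[...,0]>50)).astype('uint8')
n,l,s,c=cv2.connectedComponentsWithStats(k)
for i in range(1,n):
  if s[i,4]>100: print(s[i],c[i]*1.5,ray(m,*c[i],.02)[:2])
print(proj(m,np.array((.4434,.1965,.02)))*1.5)
E
```

```text
[0.44417914 0.19601995 0.07693148]
[ 236  184   47   46 1707] [388.93057996 309.96397188] [0.44472164 0.19593813]
[387.95058375 312.14328126]
```

View pics/w4.png

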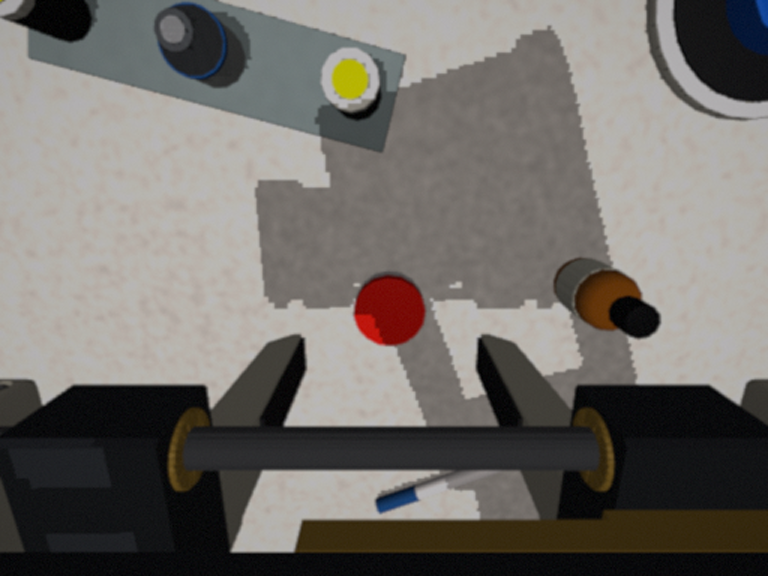

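Request:
carry_out(
  moves=[
    {"jaw": 0.075,"dx": 0,"dy": 0,"dz": 0.04,"yaw": 0},
    {"jaw": 0.075,"dx": 0,"dy": 0,"dz": 0.028,"yaw": 0},
    {"jaw": 0.075,"dx": 0,"dy": 0,"dz": 0,"yaw": 0},
    {"jaw": 0.035,"dx": 0,"dy": 0,"dz": 0,"yaw": 0},
    {"jaw": 0.035,"dx": 0,"dy": 0,"dz": 0,"yaw": 0},
    {"jaw": 0.035,"dx": 0,"dy": 0,"dz": 0,"yaw": 0},
    {"jaw": 0.035,"dx": 0,"dy": 0,"dz": 0,"yaw": 0},
  ],
  grip_force=12,
)

```text
t: 13.55
tool_pos: [0.4436, 0.196, 0.0078]
orientation: [-3.141, -0.001, -0.002]
force: [-1.1, 0.0, 4.0]
opening: 0.0421
gripper_force: 12.0
```

Request:
carry_out(
  moves=[
    {"jaw": 0.035,"dx": 0,"dy": 0,"dz": -0.03,"yaw": 0},
    {"jaw": 0.035,"dx": 0,"dy": 0,"dz": -0.05,"yaw": 0},
    {"jaw": 0.035,"dx": 0,"dy": 0,"dz": -0.04,"yaw": 0},
    {"jaw": 0.035,"dx": 0.0325,"dy": 0.038,"dz": 0,"yaw": 0},
    {"jaw": 0.035,"dx": 0.0325,"dy": 0.038,"dz": 0,"yaw": 0},
    {"jaw": 0.035,"dx": 0.0325,"dy": 0.038,"dz": 0,"yaw": 0},
    {"jaw": 0.035,"dx": 0.0325,"dy": 0.038,"dz": 0,"yaw": 0},
    {"jaw": 0.035,"dx": 0.0325,"dy": 0.038,"dz": 0,"yaw": 0},
  ],
)

```text
t: 14.55
tool_pos: [0.6066, 0.0046, 0.1271]
orientation: [-3.141, -0.001, 0.0]
force: [0.3, 0.6, -0.3]
opening: 0.0415
gripper_force: 12.0
```

Request:
carry_out(
  moves=[
    {"jaw": 0.035,"dx": 0,"dy": 0,"dz": 0.04,"yaw": 0},
    {"jaw": 0.035,"dx": 0,"dy": 0,"dz": 0.03,"yaw": 0},
    {"jaw": 0.035,"dx": 0,"dy": 0,"dz": 0,"yaw": 0},
    {"jaw": 0.035,"dx": 0,"dy": 0,"dz": 0,"yaw": 0},
  ],
)

```text
t: 15.05
tool_pos: [0.6064, 0.006, 0.0584]
orientation: [3.142, 0.002, 0.002]
force: [0.8, 0.6, 0.6]
opening: 0.0412
gripper_force: 12.0
```

```bash
python3 - <<'E'
from h import *
print(read_state()['tool_pos'])
shot('wrist','w5.png')
E
```

```text
[0.60641781 0.00604763 0.05842724]
```

View pics/w5.png

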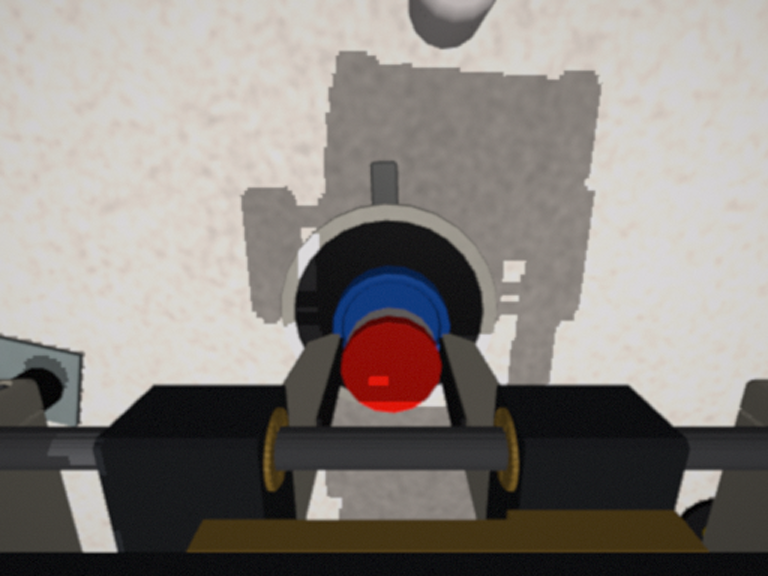

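```bash
python3 - <<'E'
from h import *
m=camera_model('wrist')
for p in((.6366,.006,.03),(.6366,.006,.012),(.6316,.006,.03),(.6276,.006,.0706),(.5856,.006,.0706)):print((proj(m,np.array(p))*1.5).round(1))
E
```

```text
[388.5 272.9]
[388.6 264.4]
[388.5 282.8]
[388.1 320.2]
[388.2 412.2]
```

Request:
carry_out(
  moves=[
    {"jaw": 0.035,"dx": 0,"dy": 0,"dz": 0.012,"yaw": 0},
    {"jaw": 0.035,"dx": 0,"dy": 0,"dz": 0.009,"yaw": 0},
    {"jaw": 0.035,"dx": 0,"dy": 0,"dz": 0,"yaw": 0},
    {"jaw": 0.035,"dx": 0,"dy": 0,"dz": 0.003,"yaw": 0},
    {"jaw": 0.035,"dx": 0,"dy": 0,"dz": 0,"yaw": 0},
    {"jaw": 0.035,"dx": 0,"dy": 0,"dz": 0,"yaw": 0},
  ],
)

```text
t: 15.85
tool_pos: [0.6061, 0.0059, 0.0336]
orientation: [3.142, 0.001, 0.001]
force: [-1.1, 0.5, 2.9]
opening: 0.0418
gripper_force: 12.0
```

Request:
carry_out(
  moves=[
    {"jaw": 0.065,"dx": 0,"dy": 0,"dz": 0,"yaw": 0},
    {"jaw": 0.065,"dx": 0,"dy": 0,"dz": 0,"yaw": 0},
    {"jaw": 0.065,"dx": 0,"dy": 0,"dz": -0.02,"yaw": 0},
    {"jaw": 0.08,"dx": 0,"dy": 0,"dz": -0.05,"yaw": 0},
    {"jaw": 0.08,"dx": 0,"dy": 0,"dz": -0.06,"yaw": 0},
    {"jaw": 0.08,"dx": -0.05,"dy": -0.025,"dz": 0,"yaw": 0},
    {"jaw": 0.08,"dx": -0.05,"dy": -0.025,"dz": 0,"yaw": 0},
    {"jaw": 0.08,"dx": -0.049,"dy": -0.026,"dz": 0,"yaw": 0},
  ],
)

```text
t: 16.85
tool_pos: [0.4557, 0.0824, 0.1648]
orientation: [-3.141, -0.0, -0.003]
force: [-1.1, 1.0, 1.3]
opening: 0.08
gripper_force: 0.0
```

Request:
carry_out(
  moves=[
    {"jaw": 0.08,"dx": 0,"dy": 0,"dz": 0.03,"yaw": 0},
    {"jaw": 0.08,"dx": 0,"dy": 0,"dz": 0,"yaw": 0},
    {"jaw": 0.08,"dx": 0,"dy": 0,"dz": 0,"yaw": 0},
  ],
)

```text
t: 17.23
tool_pos: [0.4575, 0.0817, 0.1346]
orientation: [-3.142, -0.001, -0.002]
force: [0.6, 0.6, 1.0]
opening: 0.0798
gripper_force: 0.0
```

```bash
python3 - <<'E'
from h import *
print(read_state()['tool_pos'])
m=camera_model('wrist');shot('wrist','w6.png')
for p in((.456,.082,.07),(.456,.082,.0),(.6066,.006,.046)):print(proj(m,np.array(p))*1.5)
E
```

```text
[0.45752421 0.08166991 0.13460036]
[388.16797688 308.83337912]
[388.65621462 277.72361675]
[528.0418324   32.02353365]
```

View pics/w6.png

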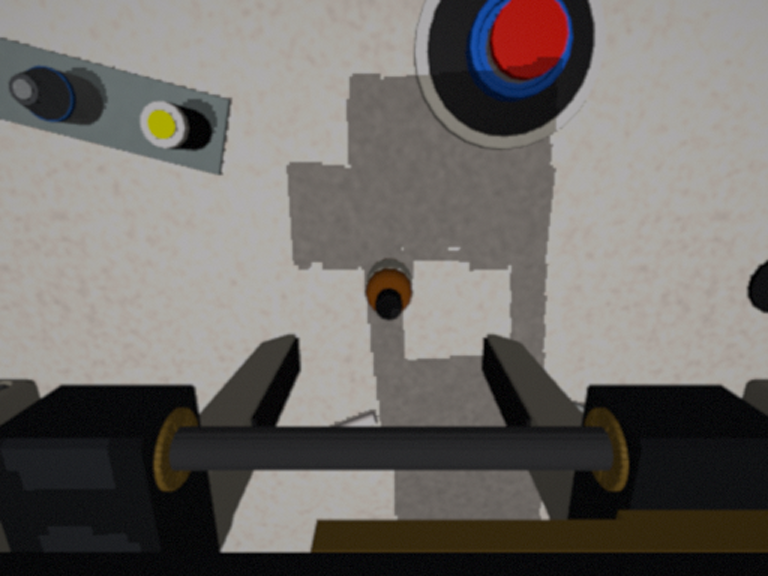

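Request:
carry_out(
  moves=[
    {"jaw": 0.08,"dx": 0,"dy": 0,"dz": 0.04,"yaw": 0},
    {"jaw": 0.08,"dx": 0,"dy": 0,"dz": 0.04,"yaw": 0},
    {"jaw": 0.08,"dx": 0,"dy": 0,"dz": 0.04,"yaw": 0},
    {"jaw": 0.08,"dx": 0,"dy": 0,"dz": 0,"yaw": 0},
    {"jaw": 0.025,"dx": 0,"dy": 0,"dz": 0,"yaw": 0},
    {"jaw": 0.025,"dx": 0,"dy": 0,"dz": 0,"yaw": 0},
    {"jaw": 0.025,"dx": 0,"dy": 0,"dz": 0,"yaw": 0},
    {"jaw": 0.025,"dx": 0,"dy": 0,"dz": 0,"yaw": 0},
  ],
  grip_force=15,
)

```text
t: 18.27
tool_pos: [0.4573, 0.0819, 0.0139]
orientation: [-3.141, -0.001, -0.002]
force: [-0.1, 0.3, 0.4]
opening: 0.0447
gripper_force: 0.0
```

Request:
carry_out(
  moves=[
    {"jaw": 0.025,"dx": 0,"dy": 0,"dz": 0,"yaw": 0},
    {"jaw": 0.025,"dx": 0,"dy": 0,"dz": 0,"yaw": 0},
    {"jaw": 0.025,"dx": 0,"dy": 0,"dz": 0,"yaw": 0},
  ],
)

```text
t: 18.65
tool_pos: [0.4568, 0.0819, 0.0133]
orientation: [-3.142, -0.001, -0.0]
force: [-0.7, 0.1, 4.0]
opening: 0.0317
gripper_force: 15.0
```

Request:
carry_out(
  moves=[
    {"jaw": 0.025,"dx": 0,"dy": 0,"dz": -0.03,"yaw": 0},
    {"jaw": 0.025,"dx": 0,"dy": 0,"dz": -0.05,"yaw": 0},
    {"jaw": 0.025,"dx": 0,"dy": 0,"dz": -0.05,"yaw": 0},
    {"jaw": 0.025,"dx": 0.0275,"dy": 0.0555,"dz": 0,"yaw": 0},
    {"jaw": 0.025,"dx": 0.0275,"dy": 0.0555,"dz": 0,"yaw": 0},
    {"jaw": 0.025,"dx": 0.0275,"dy": 0.0555,"dz": 0,"yaw": 0},
    {"jaw": 0.025,"dx": 0.0275,"dy": 0.0555,"dz": 0,"yaw": 0},
    {"jaw": 0.025,"dx": 0.0275,"dy": 0.0555,"dz": 0,"yaw": 0},
  ],
)

```text
t: 19.65
tool_pos: [0.5948, -0.1975, 0.1425]
orientation: [-3.141, -0.001, 0.001]
force: [0.9, 0.3, -0.2]
opening: 0.0319
gripper_force: 15.0
```

Request:
carry_out(
  moves=[
    {"jaw": 0.025,"dx": 0,"dy": 0,"dz": 0.04,"yaw": 0},
    {"jaw": 0.025,"dx": 0,"dy": 0,"dz": 0.03,"yaw": 0},
    {"jaw": 0.025,"dx": 0,"dy": 0,"dz": 0,"yaw": 0},
    {"jaw": 0.025,"dx": 0,"dy": 0,"dz": 0,"yaw": 0},
  ],
)

```text
t: 20.15
tool_pos: [0.5949, -0.1956, 0.0742]
orientation: [3.141, 0.002, 0.001]
force: [-0.1, 0.7, 0.1]
opening: 0.0317
gripper_force: 15.0
```

```bash
python3 - <<'E'
from h import *
print(read_state()['tool_pos'])
m=camera_model('wrist');shot('wrist','w7.png')
b=np.array((.588,-.260));t=-.09;X=np.array((np.cos(t),np.sin(t)));Y=np.array((-X[1],X[0]))
for i,j in((1,1),(1,-1),(-1,-1),(-1,1)):print((proj(m,np.append(b+.04*i*X+.03*j*Y,.03))*1.5).round())
E
```

```text
[ 0.5949201  -0.19563972  0.07421429]
[462. 254.]
[576. 264.]
[546. 399.]
[443. 391.]
```

View pics/w7.png

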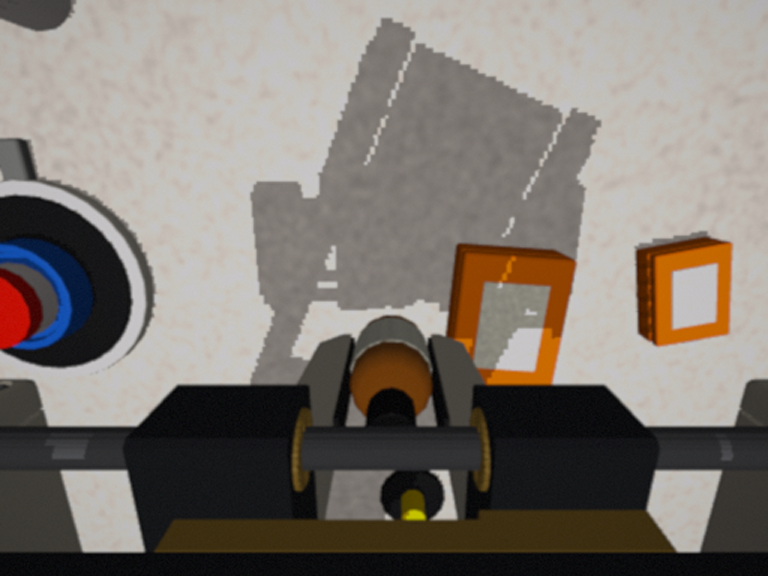

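Request:
carry_out(
  moves=[
    {"jaw": 0.025,"dx": 0.001,"dy": 0,"dz": 0,"yaw": -0.175},
    {"jaw": 0.025,"dx": 0,"dy": 0,"dz": 0,"yaw": -0.175},
    {"jaw": 0.025,"dx": 0,"dy": 0,"dz": 0,"yaw": -0.175},
    {"jaw": 0.025,"dx": 0,"dy": 0,"dz": 0,"yaw": -0.175},
    {"jaw": 0.025,"dx": 0,"dy": 0,"dz": 0,"yaw": -0.175},
    {"jaw": 0.025,"dx": 0,"dy": 0,"dz": 0,"yaw": -0.175},
    {"jaw": 0.025,"dx": 0,"dy": 0,"dz": 0,"yaw": -0.175},
    {"jaw": 0.025,"dx": 0,"dy": 0,"dz": 0,"yaw": -0.175},
  ],
)

```text
t: 21.2
tool_pos: [0.5968, -0.1959, 0.0757]
orientation: [2.393, 2.03, 0.003]
force: [0.8, -0.6, -1.0]
opening: 0.0312
gripper_force: 15.0
```

Request:
carry_out(
  moves=[
    {"jaw": 0.025,"dx": 0,"dy": 0,"dz": 0.02,"yaw": -0.17},
    {"jaw": 0.025,"dx": 0,"dy": 0,"dz": 0.03,"yaw": 0},
    {"jaw": 0.025,"dx": 0,"dy": 0,"dz": 0,"yaw": 0},
    {"jaw": 0.025,"dx": 0,"dy": 0,"dz": 0,"yaw": 0},
  ],
)

```text
t: 21.7
tool_pos: [0.5967, -0.1959, 0.0253]
orientation: [2.22, 2.22, 0.001]
force: [-0.4, -0.5, -0.8]
opening: 0.0316
gripper_force: 15.0
```

Request:
carry_out(
  moves=[
    {"jaw": 0.025,"dx": 0.001,"dy": -0.001,"dz": 0.009,"yaw": 0},
    {"jaw": 0.025,"dx": 0,"dy": 0,"dz": 0,"yaw": 0},
    {"jaw": 0.025,"dx": 0,"dy": 0,"dz": 0.003,"yaw": 0},
    {"jaw": 0.025,"dx": 0,"dy": 0,"dz": 0,"yaw": 0},
    {"jaw": 0.025,"dx": 0,"dy": 0,"dz": 0,"yaw": 0},
  ],
)

```text
t: 22.32
tool_pos: [0.5949, -0.1949, 0.0129]
orientation: [2.221, 2.221, 0.0]
force: [-5.0, 1.2, 9.5]
opening: 0.0317
gripper_force: 15.0
```

Request:
carry_out(
  moves=[
    {"jaw": 0.07,"dx": 0,"dy": 0,"dz": 0,"yaw": 0},
    {"jaw": 0.07,"dx": 0,"dy": 0,"dz": 0,"yaw": 0},
    {"jaw": 0.07,"dx": 0,"dy": 0,"dz": -0.03,"yaw": 0},
    {"jaw": 0.07,"dx": 0,"dy": 0,"dz": -0.05,"yaw": 0},
    {"jaw": 0.07,"dx": 0,"dy": 0,"dz": -0.06,"yaw": 0},
    {"jaw": 0.06,"dx": -0.005,"dy": -0.048,"dz": 0,"yaw": 0},
    {"jaw": 0.06,"dx": -0.005,"dy": -0.048,"dz": 0,"yaw": 0},
    {"jaw": 0.06,"dx": -0.005,"dy": -0.048,"dz": 0,"yaw": 0},
  ],
)

```text
t: 23.32
tool_pos: [0.4491, -0.2096, 0.1511]
orientation: [2.221, 2.222, -0.0]
force: [-0.5, -1.4, 1.3]
opening: 0.0602
gripper_force: 0.0
```

Request:
carry_out(
  moves=[
    {"jaw": 0.05,"dx": 0,"dy": 0,"dz": 0.05,"yaw": 0},
    {"jaw": 0.05,"dx": 0,"dy": 0,"dz": 0.03,"yaw": 0},
    {"jaw": 0.05,"dx": 0,"dy": 0,"dz": 0,"yaw": 0},
    {"jaw": 0.05,"dx": 0,"dy": 0,"dz": 0,"yaw": 0},
  ],
)

```text
t: 23.82
tool_pos: [0.4512, -0.2099, 0.0723]
orientation: [2.22, 2.221, 0.0]
force: [-0.5, 0.0, 0.0]
opening: 0.0501
gripper_force: 0.0
```

```bash
python3 - <<'E'
from h import *
print(read_state()['tool_pos'])
m=camera_model('wrist');im=shot('wrist','w8.png').astype(int)
k=((im[...,0]>2.5*im[...,2])&(im[...,1]>2.5*im[...,2])&(im[...,1]>.75*im[...,0])&(im[...,0]>80)).astype('uint8')
n,l,s,c=cv2.connectedComponentsWithStats(k)
for i in range(1,n):
  if s[i,4]>20: print(s[i],c[i]*1.5,ray(m,*c[i],.023)[:2])
print(proj(m,np.array((.4503,-.2105,.023)))*1.5,proj(m,np.array((.4503,-.2105,.005)))*1.5)
E
```

```text
[ 0.45115418 -0.20991819  0.07234839]
[251 200  19  19 289] [389.68858131 313.70242215] [ 0.45154544 -0.21083131]
[162 285   5  10  23] [246.52173913 433.82608696] [ 0.36462104 -0.28830219]
[161 317   6  10  32] [245.203125 482.484375] [ 0.36020547 -0.32416639]
[355 318   6   9  26] [536.25       482.88461538] [ 0.54414548 -0.32478723]
[387.43635444 313.14146818] [387.60207219 302.6523745 ]
```

View pics/w8.png

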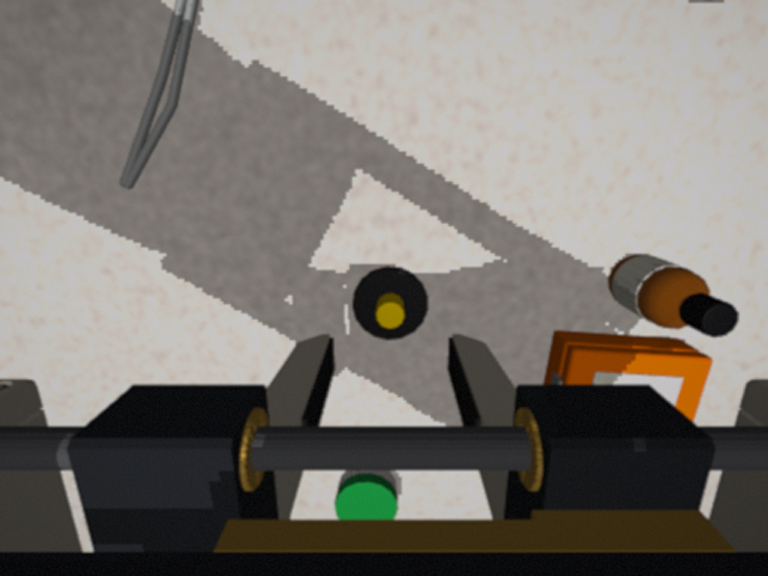

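Request:
carry_out(
  moves=[
    {"jaw": 0.05,"dx": -0.001,"dy": 0,"dz": 0.035,"yaw": 0},
    {"jaw": 0.05,"dx": 0,"dy": 0,"dz": 0.0285,"yaw": 0},
    {"jaw": 0.05,"dx": 0,"dy": 0,"dz": 0,"yaw": 0},
    {"jaw": 0.01,"dx": 0,"dy": 0,"dz": 0,"yaw": 0},
    {"jaw": 0.01,"dx": 0,"dy": 0,"dz": 0,"yaw": 0},
    {"jaw": 0.01,"dx": 0,"dy": 0,"dz": 0,"yaw": 0},
    {"jaw": 0.01,"dx": 0,"dy": 0,"dz": 0,"yaw": 0},
  ],
)

```text
t: 24.75
tool_pos: [0.4509, -0.2108, 0.0083]
orientation: [2.221, 2.221, 0.0]
force: [0.4, 0.5, 2.9]
opening: 0.0154
gripper_force: 15.0
```

Request:
carry_out(
  moves=[
    {"jaw": 0.01,"dx": 0,"dy": 0,"dz": -0.03,"yaw": 0},
    {"jaw": 0.01,"dx": 0,"dy": 0,"dz": -0.05,"yaw": 0},
    {"jaw": 0.01,"dx": 0,"dy": 0,"dz": -0.05,"yaw": 0},
    {"jaw": 0.01,"dx": 0.0435,"dy": 0.031,"dz": 0,"yaw": 0},
    {"jaw": 0.01,"dx": 0.0435,"dy": 0.031,"dz": 0,"yaw": 0},
    {"jaw": 0.01,"dx": 0.0435,"dy": 0.031,"dz": 0,"yaw": 0},
    {"jaw": 0.01,"dx": 0.0435,"dy": 0.031,"dz": 0,"yaw": 0},
    {"jaw": 0.01,"dx": 0.043,"dy": 0.031,"dz": 0,"yaw": 0},
  ],
)

```text
t: 25.75
tool_pos: [0.6062, 0.008, 0.1377]
orientation: [2.221, 2.221, 0.0]
force: [0.5, -1.1, -0.3]
opening: 0.0155
gripper_force: 15.0
```

Request:
carry_out(
  moves=[
    {"jaw": 0.01,"dx": 0,"dy": 0,"dz": 0.04,"yaw": 0},
    {"jaw": 0.01,"dx": 0,"dy": 0,"dz": 0.02,"yaw": 0},
    {"jaw": 0.01,"dx": 0,"dy": 0,"dz": 0,"yaw": 0},
    {"jaw": 0.01,"dx": 0,"dy": 0,"dz": 0,"yaw": 0},
  ],
)

```text
t: 26.25
tool_pos: [0.6059, 0.0057, 0.0788]
orientation: [2.222, 2.22, 0.001]
force: [0.7, -0.0, -0.3]
opening: 0.0155
gripper_force: 15.0
```

```bash
python3 - <<'E'
from h import *
print(read_state()['tool_pos'])
m=camera_model('wrist');shot('wrist','w9.png')
for p in((.606,.006,.046),(.606,.036,.03),(.606,.027,.046)):print(proj(m,np.array(p))*1.5)
E
```

```text
[0.60590197 0.00572372 0.0788374 ]
[389.14794338 322.71623846]
[389.05002011 258.82482679]
[389.04542049 283.4860144 ]
```

View pics/w9.png

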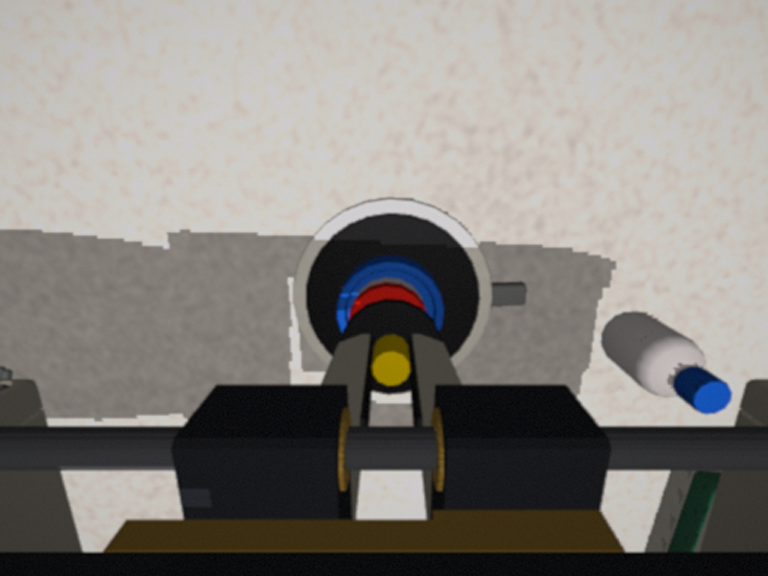

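Request:
carry_out(
  moves=[
    {"jaw": 0.01,"dx": 0,"dy": 0,"dz": 0.012,"yaw": 0},
    {"jaw": 0.01,"dx": 0,"dy": 0,"dz": 0.008,"yaw": 0},
    {"jaw": 0.01,"dx": 0,"dy": 0,"dz": 0,"yaw": 0},
    {"jaw": 0.01,"dx": 0,"dy": 0,"dz": 0.004,"yaw": 0},
    {"jaw": 0.01,"dx": 0,"dy": 0,"dz": 0,"yaw": 0},
    {"jaw": 0.01,"dx": 0,"dy": 0,"dz": 0,"yaw": 0},
  ],
)

```text
t: 27.05
tool_pos: [0.6058, 0.0064, 0.054]
orientation: [2.221, 2.221, 0.001]
force: [0.0, -0.1, 1.0]
opening: 0.0157
gripper_force: 15.0
```

Request:
carry_out(
  moves=[
    {"jaw": 0.045,"dx": 0,"dy": 0,"dz": 0,"yaw": 0},
    {"jaw": 0.045,"dx": 0,"dy": 0,"dz": 0,"yaw": 0},
    {"jaw": 0.045,"dx": 0,"dy": 0,"dz": -0.02,"yaw": 0},
    {"jaw": 0.045,"dx": 0,"dy": 0,"dz": -0.05,"yaw": 0},
    {"jaw": 0.045,"dx": 0,"dy": 0,"dz": -0.06,"yaw": 0},
    {"jaw": 0.045,"dx": 0,"dy": -0.05,"dz": 0,"yaw": 0},
    {"jaw": 0.045,"dx": 0,"dy": -0.06,"dz": 0,"yaw": 0},
    {"jaw": 0.045,"dx": 0,"dy": -0.06,"dz": 0,"yaw": 0},
  ],
)

```text
t: 28.05
tool_pos: [0.4343, 0.0064, 0.1852]
orientation: [2.22, 2.22, 0.002]
force: [-1.4, 0.6, 1.5]
opening: 0.0449
gripper_force: 0.0
```

```bash
python3 - <<'E'
from h import *
im=read_camera('scene')[...,::-1]
im=np.clip(im[120:270,140:410]*1.6,0,255).astype('uint8')
cv2.imwrite('pics/s1.png',cv2.resize(im,None,fx=2.9,fy=2.9,interpolation=cv2.INTER_CUBIC))
E
```

```text
(no output)
```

View pics/s1.png

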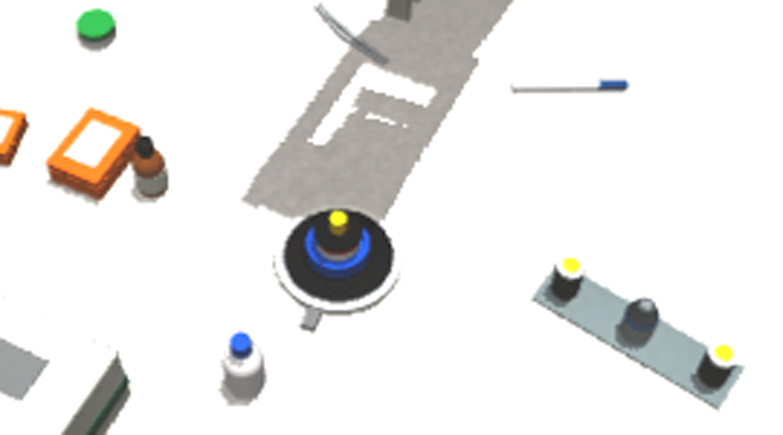

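The shield, dish and holder sit level on the plate at (338,245). The bottle stands beside the box at (150,165), and the objective is between the lamp heads at (641,318).

Request:
carry_out(
  moves=[
    {"jaw": 0.045,"dx": 0,"dy": 0,"dz": 0,"yaw": 0},
    {"jaw": 0.045,"dx": 0,"dy": 0,"dz": 0,"yaw": 0},
    {"jaw": 0.045,"dx": 0,"dy": 0,"dz": 0,"yaw": 0},
  ],
)

```text
t: 28.48
tool_pos: [0.4367, 0.0063, 0.1844]
orientation: [2.221, 2.221, 0.001]
force: [-1.1, -0.4, -0.2]
opening: 0.0451
gripper_force: 0.0
```

```bash
python3 -c "
from plant import close_job;print(close_job())"
```

```text
the job is handed in; nothing more can be done
None
```

The bench is laid out as asked and the job was handed in at about 28 s; no verdict came back, but the last scene picture showed the holder, dish and shield stacked level on the plate, the bottle left of the slide box, the objective between the lamp heads, and the green dish and white bottle standing where they were.

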